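Set a two-part plaster casting mould in its cradle

TASK

Get the plaster casting mould ready to pour: first seat the lower half (the thicker one with two pegs on top) flat and fully home in the pocket of the wooden cradle and let go of it, then close the upper half down onto its pegs until the two faces meet, round end over round end. Lower the pieces into place rather than dropping them, and leave the jar, the plate and the bowl where they stand.

Things in the scene. Friction and masses are not known exactly. Their poses are not given: they have to be found in the camera images.
- cradle: Wooden cradle fixed to the bench: dark board 175 x 115 x 10 mm with a rim rising to 26 mm above the bench round a D-shaped pocket 64 mm wide, 124 mm long (2 mm free all round the lower half), 16 mm deep, flared in its upper half. Origin: centre of the board's underside, on the bench. x points to the pocket's round end, z up. Place and yaw vary.
- pocket (a point): Centre of the pocket's floor, 10 mm above the bench; axes as the cradle's. The seated lower half has its origin here and its x along the cradle's x.
- lower_half: White plaster block, D-shaped in plan, 120 x 60 x 44 mm: square end, round end (radius 30). On top two tapered pegs, 14 mm wide, 11 high, at x = -42 and +16 mm, and between them a 26 mm cavity. Origin: middle of the underside; x points to the round end; flat long sides (y = +-30) run from x = -60 to +30 mm; z up. Lies pegs up, left or right of the cradle. 0.33 kg.
- lower_seat (a point): Centre of the top face of the lower half, 44 mm above its origin; the closed upper half has its origin here.
- lower_nose (a point): Tip of the lower half's round end at its top face: x = 60, z = 44 mm in the lower half's frame.
- upper_half: White plaster slab of the same D outline, 120 x 60 x 32 mm, 0.24 kg, with a 22 mm pouring hole through it at x = -13 mm and, underneath, two sockets 18 mm wide, 14 deep at x = -42 and +16 mm for the pegs. Origin: middle of the underside; x points to the round end; flat long sides as the lower half's; z up. Lies sockets down, on the cradle's other side.
- upper_nose (a point): Tip of the upper half's round end at its underside: x = 60, z = 0 in its frame.
- tool_jar: Bystander: glass jar, 72 mm wide and 95 mm high, with modelling tools standing up to 180 mm. Origin under its centre.
- blue_plate: Bystander: blue glazed plate, 170 mm wide, 18 mm high. Origin under its centre.
- plaster_bowl: Bystander: plaster bowl, 120 mm wide, 60 mm high. Origin under its centre.
Things that resemble listed ones, but are neither listed nor needed, are in the scene too. Of the things like the cradle, leave any that is green or orange; of the rest the larger one is meant.

How it is judged:
On the way, in this order (a step that is already met when the one before it is completed fails the run):
1. the lower half is seated in the cradle's pocket and let go (horizontal distance between lower_half and pocket below 0.005 m and z of lower_half in the frame of pocket below 0.003 m and angle between lower_half's own z axis and vertical below 0.035 rad and angle between the x axis of lower_half and the x axis of cradle, either way round below 0.09 rad and x of lower_nose in the frame of pocket above 0.05 m and contact force between the fingers and lower_half below 0.3 N and linear speed of lower_half below 0.02 m/s), for 0.2 s.
2. the upper half is closed on the lower half, which is still seated (horizontal distance between lower_half and pocket below 0.005 m and z of lower_half in the frame of pocket below 0.003 m and angle between each of lower_half, upper_half's own z axis and vertical below 0.035 rad and angle between the x axis of lower_half and the x axis of cradle, either way round below 0.09 rad and x of lower_nose in the frame of pocket above 0.05 m and horizontal distance between upper_half and lower_seat below 0.005 m and z of upper_half in the frame of lower_seat between -0.004 and 0.003 m and angle between the x axis of upper_half and the x axis of lower_half, either way round below 0.1 rad and horizontal distance between upper_nose and lower_nose below 0.008 m), for 0.2 s.
At the end, for the whole second after the job is handed in: Lower half in the pocket: within 5 mm sideways, 3 mm of the floor, tilt 0.035 rad, square within 0.09 rad, round ends matching. Upper half closed on it: within 5 mm sideways, 3 mm in height, tilt 0.035 rad, square within 0.1 rad, tips within 8 mm. Both released and at rest (all of step 2 and linear speed of each of lower_half, upper_half below 0.02 m/s); the robot touches nothing.
It fails at once if the tool jar is pushed more than 30 mm or knocked over (distance of tool_jar from where it was at the start of the episode above 0.03 m or angle between tool_jar's own z axis and vertical above 0.4 rad).
It fails at once if the blue plate is pushed more than 30 mm or knocked over (distance of blue_plate from where it was at the start of the episode above 0.03 m or angle between blue_plate's own z axis and vertical above 0.4 rad).
It fails at once if the plaster bowl is pushed more than 30 mm or knocked over (distance of plaster_bowl from where it was at the start of the episode above 0.03 m or angle between plaster_bowl's own z axis and vertical above 0.4 rad).
It fails at once if the lower half is dropped into the cradle (over 0.6 m/s within 30 mm of the pocket floor) (horizontal distance between lower_half and pocket below 0.03 m and z of lower_half in the frame of pocket below 0.03 m and linear speed of lower_half above 0.6 m/s).
It fails at once if the upper half is dropped onto the lower half (over 0.6 m/s within 30 mm of it) (horizontal distance between upper_half and lower_seat below 0.03 m and z of upper_half in the frame of lower_seat below 0.03 m and linear speed of upper_half above 0.6 m/s).
It also fails if it takes over 58 s, if anything falls off the work surface, if the arm or the gripper's body presses on something with over 40 N, if the wrist force passes 120 N, or if a joint passes its speed limit or range.

ROBOT

A 6-joint arm with a two-finger parallel gripper is mounted at the origin on the work surface. World frame = base frame: x ahead of the robot, y to its left, z up, the work surface at z = 0. Lengths are in m, angles in rad, forces in N, time in s.
With the tool pointing down it reaches from about 0.375 to 0.975 m from the base axis. Payload 3.8 kg.
Tool frame: the origin (TCP) lies midway between the tips of the shut fingers; the grasp point (between the pads) lies 19 mm behind it; z points along the fingers, y is the line along which they close (so a half turn about z gives the same grasp; the last joint's range is limited). The gripper opens to 85 mm and grips with 20 to 120 N. Pads are 22 mm wide; open, the fingers measure 114 mm over their backs; the gripper's body (76 mm by 85 mm) begins 54 mm behind the grasp point. The pads swing forward as they close: fully open they stand 13 mm farther back than shut.
Start: joints at [-1.303, 0.264, 1.604, -0, 1.274, -0.037], TCP at [0.203, -0.644, 0.231] pointing down, gripper open.
Joint ranges: [-2.63, 2.63], [-0.94, 2.18], [0.31, 2.57], [-1.31, 4.45], [0, 2.66], [-2.55, 2.55]. Speed limits (rad/s): [2.57, 2.57, 3.14, 3.14, 3.14, 3.14].

INTERFACE

Orientations are given as a rotation vector (axis times angle).
In Python, from workcell import * gives the robot as it stands. The module is installed in compiled form; this text tells all that it offers.
- The arm moves only by the tool apply_moves, never from a script. Its arguments are lists of equal length, an entry for each row: "fingers": the opening, from 0 (shut) to 1 (fully open); "travel": the shift along the tool's x, y, z normalised to -1 to 1, where 1 is 0.05 m, a list of three; "rotation": the turn, a rotation vector about the tool's x, y, z normalised to -1 to 1, where 1 is 6 degrees, a list of three. In form: {"fingers": [fingers, ...], "travel": [[dx, dy, dz], ...], "rotation": [[ax, ay, az], ...]}. A call has 1 to 12 rows; each row shifts and turns the commanded pose from where the row before left it, along the tool's axes as they then stand; what a row does not reach is not made up. A row lasts 1/10 s, in which the tool goes at most 50 mm and 8.59 degrees, less where a joint would pass 70% of its speed; a pose out of reach is approached as far as the arm can. A call with a number of a shift or a turn outside -1 to 1 is refused whole. A call with a gripper value outside its range is refused whole. The fingers move at their own pace and stop on an object; "newtons" is the grip in N (left out, the last holds). Time passes only in rows, so rows that do not move let the fingers close. It gives the time, the measured TCP pose, the force, the opening and the grip force at its end, in the units of the state.
- read_state(): the state, without advancing time (a new reading comes with each control period).
- read_camera(name): name is "scene" or "top" or "wrist"; returns a dict with "image" (400x640x3 uint8, red, green, blue), "fx", "fy", "cx", "cy" (pixels), "extrinsics" (4x4, takes a point from world to camera coordinates). Camera axes: x right, y down, z forward; pixel columns grow to the right and rows downward; lengths in m; the calibration is good to about 2 mm. The wrist camera is an equidistant fisheye: a pixel r from the principal point sees the ray r / f radians off the axis. A picture is of the moment at which its call begins. There is no depth.
- finish_job(): hands the job in; it is judged then, once.
Trained networks look in the newest picture that a camera, given by its name, has taken for a name from the list of things; names that differ only in an ending like _2 or _b are one class to them, and where a whole thing is asked for, a point or a joint stands for the part that bears it (a point fixed in the world has none). Each returns a list of dicts, best first, with "p" (0 to 1); they miss things now and then, are a little off and sometimes report something else, mostly with a low value. They report only what shows in the picture. A call takes as long as a camera call. They do not tell look-alikes from the thing itself.
- regions_of(camera, name): "mask" (400x640 bool, what is visible of it) and "bbox" ([left, top, width, height] in pixels, round what is visible of it).
- tip_of(camera, name): "location" ([column, row] in pixels: a listed point, or the origin of a listed thing).
The state is a dict: "time": time; "q": joint angles; "joint_vel": joint speeds; "joint_torque": joint torques, N m; "tool_pos": TCP position; "tcp_rot": TCP orientation; "wrist_force": force on the tool from outside, world axes, zero at the start; "torque": the same for the moment, N m; "width": opening from 0.0 (shut) to 1.0 (fully open); "grip_force": force on a finger pad.
Only numpy, scipy, OpenCV 4.12 (cv2) and the standard library are available. Lean on these libraries where they do the work, as an engineer would, in place of code of your own. Each camera call takes 0.05 s, during which the arm holds its last target. There are 200 camera calls.

## Working session

There is one attempt and no reset: what is moved stays moved. The work goes in short steps, Python scripts to look and compute and a tool call to move; the robot and the scene stay as the last step left them, time stands still between calls to the robot, and variables do not carry over. Pictures are saved under pics/ and viewed, at most 10 in all, crops included, and the job is handed in when it is done.

Besides the shell and the picture viewer there is one more tool, called after "Call:" as name(argument=value, ...) on one line, values as JSON. apply_moves: Moves the arm, as the interface text tells. Scaled input: -1 to 1 covers 0.05 m each way for a shift and 6 degrees each way for a turn. Its arguments: {"type":"object","properties":{"fingers":{"type":"array","items":{"type":"number"}},"travel":{"type":"array","items":{"type":"array","items":{"type":"number"}}},"rotation":{"type":"array","items":{"type":"array","items":{"type":"number"}}},"newtons":{"type":"number"}},"required":["fingers","travel","rotation"]}

```bash
mkdir -p pics && cat > h.py <<'E'
from workcell import *
import numpy as np, cv2
def snap(n,f=None):
    c=read_camera(n)
    if f: cv2.imwrite('pics/'+f,cv2.cvtColor(c['image'],cv2.COLOR_RGB2BGR))
    return c
def ray(c,px):
    E=np.array(c['extrinsics']);R=E[:3,:3];o=-R.T@E[:3,3]
    d=np.array([(px[0]-c['cx'])/c['fx'],(px[1]-c['cy'])/c['fy']])
    if c.get('fish'):
        r=np.hypot(*d);v=np.array([*(d/max(r,1e-9)*np.sin(r)),np.cos(r)])
    else: v=np.array([*d,1.])
    return o,R.T@(v/np.linalg.norm(v))
def atz(c,px,z):
    o,d=ray(c,px);return o+d*(z-o[2])/d[2]
def tri(rs):
    A=0;b=0
    for o,d in rs:
        P=np.eye(3)-np.outer(d,d);A=A+P;b=b+P@o
    x=np.linalg.solve(A,b);return x,[np.linalg.norm((np.eye(3)-np.outer(d,d))@(x-o)) for o,d in rs]
E
python3 - <<'E'
from h import *
np.set_printoptions(precision=4,suppress=True)
for n in ['scene','top','wrist']:
    c=snap(n,n+'0.png')
    E=np.array(c['extrinsics']);print(n,c['fx'],c['cx'],c['cy'],-E[:3,:3].T@E[:3,3],E[2,:3])
    for k in ['cradle','lower_half','upper_half','tool_jar','blue_plate','plaster_bowl']:
        print(' ',k,[(round(r['p'],2),r['bbox']) for r in regions_of(n,k)],[(round(r['p'],2),np.round(r['location'],1).tolist()) for r in tip_of(n,k)])
    for k in ['pocket','lower_seat','lower_nose','upper_nose']:
        print(' ',k,[(round(r['p'],2),np.round(r['location'],1).tolist()) for r in tip_of(n,k)])
s=read_state();print(s)
E
```

```text
scene 443.13069309322157 319.9742317458884 198.0145517658094 [ 1.3688 -0.1633  0.9449] [-0.6906  0.1415 -0.7093]
  cradle [(0.98, [347.7, 147.0, 34.4, 26.5]), (0.81, [165.6, 147.5, 43.3, 39.9]), (0.67, [276.8, 181.4, 52.0, 51.9]), (0.67, [372.2, 230.1, 49.7, 48.7])] [(0.94, [363.0, 160.7]), (0.93, [188.5, 167.4]), (0.92, [397.1, 251.0]), (0.56, [301.8, 205.3])]
  lower_half [(0.83, [197.3, 192.3, 47.7, 28.5])] [(0.81, [222.1, 214.1])]
  upper_half [(0.88, [368.5, 178.4, 44.1, 31.0])] [(0.84, [388.7, 198.5])]
  tool_jar [(0.77, [448.8, 182.8, 30.7, 57.3]), (0.52, [279.3, 251.9, 71.1, 56.8])] [(0.77, [460.1, 230.9])]
  blue_plate [(0.85, [281.9, 256.0, 67.8, 53.7])] [(0.68, [313.2, 285.4])]
  plaster_bowl [(0.6, [133.7, 246.7, 51.3, 38.9])] [(0.68, [164.5, 277.0]), (0.39, [407.4, 206.8])]
  pocket [(0.91, [365.4, 161.2]), (0.71, [190.0, 166.3]), (0.69, [304.2, 203.5]), (0.55, [400.5, 253.5]), (0.16, [226.5, 200.6])]
  lower_seat [(0.67, [223.3, 198.8]), (0.44, [303.0, 205.3])]
  lower_nose [(0.89, [240.6, 209.4])]
  upper_nose [(0.78, [409.5, 206.1])]
top 399.1480365562578 320.14239837
[... 1086 characters left out ...]
 104.5, 146.6])] [(0.78, [134.6, 74.9])]
  lower_half [] []
  upper_half [] []
  tool_jar [] []
  blue_plate [] []
  plaster_bowl [] []
  pocket [(0.82, [130.7, 80.0])]
  lower_seat []
  lower_nose []
  upper_nose []
{'time': 2.55, 'q': array([-1.3029,  0.2639,  1.604 ,  0.    ,  1.2737, -0.0369]), 'joint_vel': array([-0.0001, -0.0002,  0.0004,  0.001 , -0.0002,  0.0017]), 'joint_torque': array([  0.0025, -51.5049, -36.7706,   0.0002,   0.001 ,   0.    ]), 'tool_pos': array([ 0.2026, -0.6439,  0.2313]), 'tcp_rot': array([-3.1051, -0.4769, -0.    ]), 'wrist_force': array([-0.2284,  0.2102,  0.5632]), 'torque': array([-0.0217,  0.0198, -0.0228]), 'grip_force': 0.0, 'width': 0.9972888417355368}
```

```bash
python3 - <<'E'
import cv2
t=cv2.imread('pics/top0.png')[80:330,170:500]
cv2.imwrite('pics/top0c.png',cv2.resize(t,None,fx=2.4,fy=2.4,interpolation=cv2.INTER_CUBIC))
t=cv2.imread('pics/scene0.png')[130:320,120:500]
cv2.imwrite('pics/scene0c.png',cv2.resize(t,None,fx=2.1,fy=2.1,interpolation=cv2.INTER_CUBIC))
E
```

```text
(no output)
```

View pics/top0c.png

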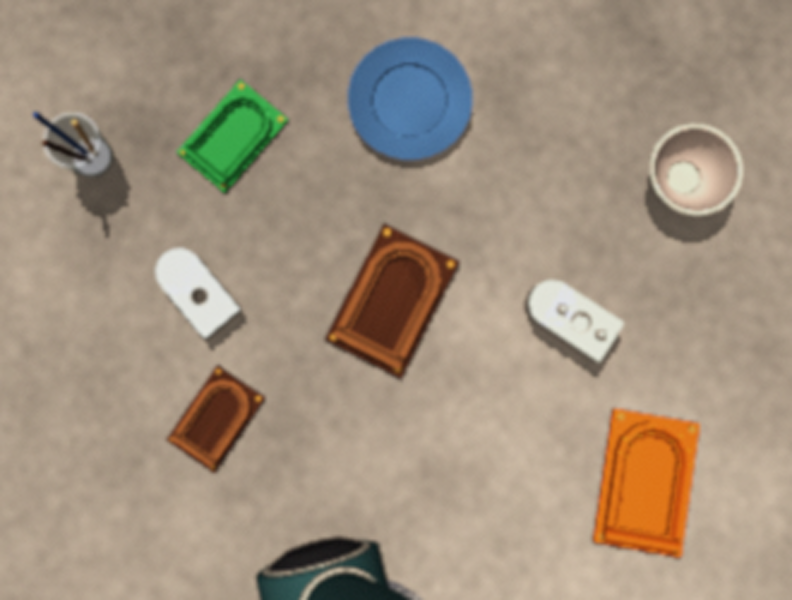

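View pics/scene0c.png

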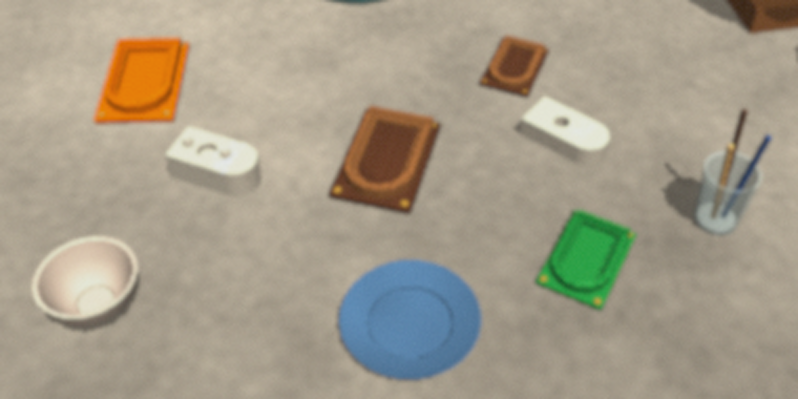

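```bash
cat >> h.py <<'E'
from scipy.optimize import least_squares
def Dpts(L=.12,W=.06,n=25):
    r=W/2;a=np.linspace(-np.pi/2,np.pi/2,n)
    return np.vstack([[[-L/2,r],[-L/2,-r]],np.c_[L/2-r+r*np.cos(a),r*np.sin(a)]])
def proj(c,P):
    E=np.array(c['extrinsics']);q=P@E[:3,:3].T+E[:3,3]
    if c.get('fish'):
        rho=np.hypot(q[:,0],q[:,1]);th=np.arctan2(rho,q[:,2]);u=q[:,:2]/rho[:,None]*th[:,None]
    else: u=q[:,:2]/q[:,2:]
    return u*[c['fx'],c['fy']]+[c['cx'],c['cy']]
def solid(p,poly,z0,z1):
    x,y,t=p;R=np.array([[np.cos(t),-np.sin(t)],[np.sin(t),np.cos(t)]])
    q=poly@R.T+[x,y];return np.vstack([np.c_[q,np.full(len(q),z)] for z in (z0,z1)])
def contour(mask):
    cs,_=cv2.findContours(mask.astype(np.uint8),cv2.RETR_EXTERNAL,cv2.CHAIN_APPROX_NONE)
    return max(cs,key=cv2.contourArea)[:,0].astype(np.float32)
def fit(views,p0,poly,h,zfree=False):
    """views: [(cam,contour)]; silhouette fit of a prism; p=x,y,yaw(,z,grow px)"""
    def res(p):
        z=p[3] if zfree else 0;r=[]
        for c,k in views:
            hu=cv2.convexHull(proj(c,solid(p[:3],poly,z,z+h)).astype(np.float32))
            r+=[cv2.pointPolygonTest(hu,(float(a),float(b)),True)-p[-1] for a,b in k]
        return np.array(r)
    x0=list(p0)+([0.] if zfree else [])+[0.]
    s=least_squares(res,x0,loss='soft_l1',diff_step=1e-4,x_scale=[.01,.01,.1]+([.01] if zfree else [])+[1])
    return s.x,np.sqrt(np.mean(res(s.x)**2))
def look(n,f=None):
    c=snap(n,f)
    if n=='wrist': c['fish']=True
    return c
def best(n,k,near):
    rs=regions_of(n,k)
    return min(rs,key=lambda r:np.hypot(r['bbox'][0]+r['bbox'][2]/2-near[0],r['bbox'][1]+r['bbox'][3]/2-near[1]))['mask']
E
python3 - <<'E'
from h import *
np.set_printoptions(precision=4,suppress=True)
T=look('top');mT={k:best('top',k,p) for k,p in dict(lower_half=(408,213),upper_half=(252,203),cradle=(333,205)).items()}
tips={}
S=look('scene');mS={k:best('scene',k,p) for k,p in dict(lower_half=(221,206),upper_half=(390,194),cradle=(302,206)).items()}
for k,h in dict(lower_half=.044,upper_half=.032,cradle=.010).items():
    poly=Dpts() if k!='cradle' else np.array([[.0875,.0575],[-.0875,.0575],[-.0875,-.0575],[.0875,-.0575]])
    V=[(T,contour(mT[k])),(S,contour(mS[k]))]
    p0=atz(T,V[0][1].mean(0),.02)[:2]
    for t0 in ([-.5,2.5] if k=='cradle' else np.arange(4)*np.pi/2):
        print(k,t0,*fit(V,[*p0,t0],poly,h),*fit(V,[*p0,t0],poly,h,True))
for k,a,b in [('lower_nose',(391,199.8),(240.6,209.4)),('upper_nose',(237.8,186.1),(409.5,206.1)),('lower_seat',(407.1,212),(223.3,198.8)),('pocket',(331.7,205),(304.2,203.5))]:
    print(k,*tri([ray(T,a),ray(S,b)]))
for k,p,z in [('jar',(207.5,144.8),0),('plate',(339.6,119.4),0),('bowl',(452,149.6),0)]: print(k,atz(T,p,z))
print(read_state()['time'])
E
```

```text
lower_half 0.0 [ 0.4541 -0.2673 -2.1308  0.3903] 1.2881089176557399 [ 0.4579 -0.2607  1.0019 -0.0001  0.4318] 0.35604230892061484
lower_half 1.5707963267948966 [ 0.4579 -0.2607  1.003   0.4182] 0.3559245304603709 [ 0.4579 -0.2607  1.003   0.      0.4182] 0.3559280797280201
lower_half 3.141592653589793 [ 0.4542 -0.2672  4.1556  0.3913] 1.287752524382815 [ 0.4539 -0.2674  4.1561 -0.0004  0.381 ] 1.2830316100650108
lower_half 4.71238898038469 [ 0.4542 -0.2672  4.1556  0.3913] 1.2877701164979627 [ 0.4542 -0.2673  4.1581 -0.      0.3925] 1.2860172200326463
upper_half 0.0 [0.4843 0.2314 0.7156 0.6409] 0.4135268538188992 [0.4843 0.2314 0.7148 0.0001 0.6385] 0.41366818236205716
upper_half 1.5707963267948966 [0.4843 0.2314 0.7156 0.6409] 0.41352565166553396 [0.4843 0.2314 0.7156 0.     0.6408] 0.4135246097555947
upper_half 3.141592653589793 [0.4797 0.2274 3.8818 0.5618] 0.9925098123158507 [ 0.4796  0.2276  3.8817 -0.0003  0.5588] 0.9914650866622149
upper_half 4.71238898038469 [0.4797 0.2274 3.8817 0.5619] 0.9925165494034879 [ 0.4795  0.2277  3.8811 -0.0007  0.5572] 0.991131326525164
cradle -0.5 [ 0.4753 -0.0285 -0.4543  0.1749] 0.7680527830315407 [ 0.477  -0.0288 -0.4517  0.0045  0.2307] 0.6370018374585967
cradle 2.5 [ 0.4753 -0.0285  2.6872  0.1753] 0.767928864637685 [ 0.477  -0.0288  2.6897  0.0045  0.228 ] 0.6370821473991586
lower_nose [ 0.4923 -0.2082  0.0411] [np.float64(0.0017546508746868555), np.float64(0.0017546508746868602)]
upper_nose [ 0.5298  0.2799 -0.001 ] [np.float64(0.000252363032675011), np.float64(0.00025236303267497565)]
lower_seat [ 0.4548 -0.2539  0.0545] [np.float64(0.0003903730728261555), np.float64(0.0003903730728262237)]
pocket [ 0.4743 -0.0253  0.0118] [np.float64(0.0017000570309417355), np.float64(0.0017000570309417457)]
jar [0.6631 0.3848 0.    ]
plate [ 0.757 -0.044  0.   ]
bowl [ 0.6644 -0.4098  0.    ]
2.95
```

Call:
apply_moves(fingers=[1, 1, 1, 1, 1, 1, 1, 1, 1, 1, 1, 1], travel=[[0.6, -0.48, 0], [0.6, -0.48, 0], [0.6, -0.48, 0], [0.6, -0.48, 0], [0.6, -0.48, 0], [0.6, -0.48, 0], [0.6, -0.48, 0], [0.6, -0.48, 0], [0.6, -0.48, 0], [0.6, -0.48, 0], [0.6, -0.48, 0], [0.6, -0.48, 0]], rotation=[[0, 0, 0], [0, 0, 0], [0, 0, 0], [0, 0, 0], [0, 0, 0], [0, 0, 0], [0, 0, 0], [0, 0, 0], [0, 0, 0], [0, 0, 0], [0, 0, 0], [0, 0, 0]])

```text
time: 4.15
tool_pos: [0.4602, -0.2598, 0.2316]
tcp_rot: [3.105, 0.477, 0.001]
wrist_force: [0.8, -0.8, 0.4]
width: 1.004
grip_force: 0.0
```

Call:
apply_moves(fingers=[1, 1, 1, 1, 1, 1, 1, 1, 1], travel=[[0, 0, 0], [0, 0, 0], [0, 0, 0], [0, 0, 0], [0, 0, 0], [0, 0, 0], [0, 0, 0], [0, 0, 0], [0, 0, 0]], rotation=[[0, 0, -0.95], [0, 0, -0.95], [0, 0, -0.95], [0, 0, -0.95], [0, 0, -0.95], [0, 0, -0.95], [0, 0, -0.95], [0, 0, 0], [0, 0, 0]])

```text
time: 5.05
tool_pos: [0.4595, -0.2611, 0.2314]
tcp_rot: [2.758, 1.504, 0.0]
wrist_force: [0.5, 0.6, 1.0]
width: 0.999
grip_force: 0.0
```

```bash
cat >> h.py <<'E'
def rel(target,yaw):
    s=read_state();a=s['tcp_rot'];psi=2*np.arctan2(a[1],a[0]);d=np.array(target)-s['tool_pos'];c,n=np.cos(psi),np.sin(psi)
    dy=(yaw-psi+np.pi/2)%np.pi-np.pi/2
    return 'psi %.3f move x %.2f y %.2f z %.2f units, rot %.2f units, t %.2f'%(psi,(d[0]*c+d[1]*n)/.05,(d[0]*n-d[1]*c)/.05,-d[2]/.05,-np.degrees(dy)/6,s['time'])
E
python3 - <<'E'
from h import *
np.set_printoptions(precision=4,suppress=True)
W=look('wrist','w1.png')
rs=regions_of('wrist','lower_half');print([(r['p'],r['bbox']) for r in rs])
k=contour(rs[0]['mask'])
for z in (0,):
    p,e=fit([(W,k)],[.458,-.261,1.003],Dpts(),.044);print(p,e)
tn=tip_of('wrist','lower_nose');ts=tip_of('wrist','lower_seat')
print([(t['p'],atz(W,t['location'],.044)) for t in tn+ts])
print([(t['p'],t['location'],atz(W,t['location'],.01)) for t in tip_of('wrist','pocket')])
print(rel([*p[:2]-.003*np.array([np.cos(p[2]),np.sin(p[2])]),.013],p[2]))
E
```

```text
[(0.7, [288.8, 114.4, 56.2, 109.9])]
[ 0.4561 -0.2593  1.004   0.2081] 0.6661713600745491
[(0.72, array([ 0.4881, -0.2081,  0.044 ])), (0.89, array([ 0.455 , -0.2578,  0.044 ]))]
[(0.89, [228.2, 5.2], array([ 0.4749, -0.0333,  0.01  ])), (0.65, [240.7, 303.2], array([ 0.2454, -0.3706,  0.01  ]))]
psi 1.000 move x -0.07 y -0.08 z 4.37 units, rot -0.03 units, t 5.30
```

View pics/w1.png

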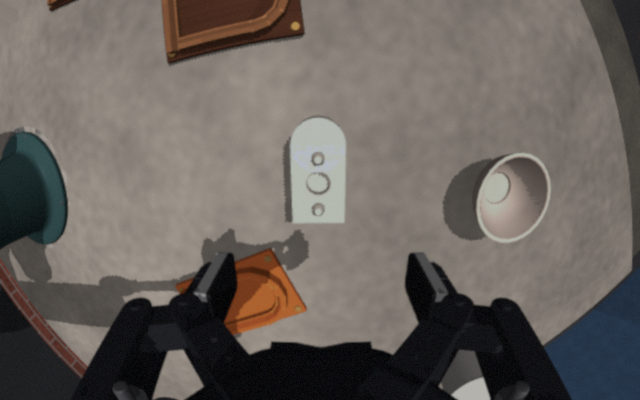

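Call:
apply_moves(fingers=[1, 1, 1, 1, 1, 1, 1, 1], travel=[[-0.07, -0.05, 0.6], [0, 0, 0.8], [0, 0, 0.8], [0, 0, 0.8], [0, 0, 0.7], [0, 0, 0.4], [0, 0, 0.27], [0, 0, 0]], rotation=[[0, 0, 0], [0, 0, 0], [0, 0, 0], [0, 0, 0], [0, 0, 0], [0, 0, 0], [0, 0, 0], [0, 0, 0]])

```text
time: 6.1
tool_pos: [0.4542, -0.2619, 0.0109]
tcp_rot: [-2.753, -1.506, 0.003]
wrist_force: [-0.2, 0.1, -0.3]
width: 1.003
grip_force: 0.0
```

Call:
apply_moves(fingers=[0, 0, 0, 0, 0, 0, 0, 0], travel=[[0, 0, 0], [0, 0, 0], [0, 0, 0], [0, 0, 0], [0, 0, 0], [0, 0, 0], [0, 0, 0], [0, 0, 0]], rotation=[[0, 0, 0], [0, 0, 0], [0, 0, 0], [0, 0, 0], [0, 0, 0], [0, 0, 0], [0, 0, 0], [0, 0, 0]], newtons=50)

```text
time: 6.9
tool_pos: [0.4569, -0.2636, 0.0146]
tcp_rot: [2.754, 1.506, 0.002]
wrist_force: [0.1, 0.5, 6.5]
width: 0.687
grip_force: 57.3
```

Call:
apply_moves(fingers=[0, 0, 0, 0, 0, 0, 0, 0, 0, 0, 0, 0], travel=[[0, 0, -0.3], [0, 0, -0.7], [0, 0, -0.8], [0, 0, -0.7], [0, 0, -0.5], [0, 0, 0], [0, 0, 0], [0, 0, 0], [0, 0, 0], [0, 0, 0], [0, 0, 0], [0, 0, 0]], rotation=[[0, 0, 0], [0, 0, 0], [0, 0, 0.5], [0, 0, 1], [0, 0, 1], [0, 0, 1], [0, 0, 1], [0, 0, 1], [0, 0, 1], [0, 0, 1], [0, 0, 1], [0, 0, 1]], newtons=60)

```text
time: 8.1
tool_pos: [0.4548, -0.2622, 0.162]
tcp_rot: [-3.141, -0.003, 0.002]
wrist_force: [0.1, 0.3, -2.8]
width: 0.687
grip_force: 67.4
```

Call:
apply_moves(fingers=[0, 0, 0, 0, 0, 0], travel=[[0, 0, 0], [0, 0, 0], [0, 0, 0], [0, 0, 0], [0, 0, 0], [0, 0, 0]], rotation=[[0, 0, 1], [0, 0, 1], [0, 0, 1], [0, 0, 1], [0, 0, 0.4], [0, 0, 0]])

```text
time: 8.7
tool_pos: [0.4548, -0.2623, 0.162]
tcp_rot: [-3.06, 0.708, 0.002]
wrist_force: [-0.2, -0.8, -3.2]
width: 0.694
grip_force: 67.4
```

Call:
apply_moves(fingers=[0, 0, 0, 0, 0, 0], travel=[[-0.42, -0.44, 0], [-0.42, -0.44, 0], [-0.42, -0.44, 0], [-0.42, -0.44, 0], [0, 0, 0], [0, 0, 0]], rotation=[[0, 0, 0], [0, 0, 0], [0, 0, 0], [0, 0, 0], [0, 0, 0], [0, 0, 0]])

```text
time: 9.3
tool_pos: [0.4184, -0.1463, 0.1626]
tcp_rot: [3.061, -0.704, 0.0]
wrist_force: [-0.0, -0.6, -4.1]
width: 0.691
grip_force: 67.4
```

```bash
python3 - <<'E'
from h import *
np.set_printoptions(precision=4,suppress=True)
W=look('wrist','w2.png')
rs=regions_of('wrist','cradle');print([(r['p'],r['bbox']) for r in rs])
r=min(rs,key=lambda r:np.linalg.norm(atz(W,contour(r['mask']).mean(0),.01)[:2]-[.476,-.0287]))
B=np.array([[.0875,.0575],[-.0875,.0575],[-.0875,-.0575],[.0875,-.0575]])
print(fit([(W,contour(r['mask']))],[.476,-.0287,-.453],B,.01))
print([(t['p'],t['location'],atz(W,t['location'],.01)) for t in tip_of('wrist','pocket')])
rs=regions_of('wrist','lower_half');print([(r['p'],r['bbox']) for r in rs])
s=read_state();print(s['tool_pos'],s['time'])
# block fit in hand, z given
z=s['tool_pos'][2]-.014
for dz in (-.004,0,.004):
    V=solid
    k=contour(rs[0]['mask'])
    def f(p):
        hu=cv2.convexHull(proj(W,solid(p,Dpts(),z+dz,z+dz+.044)).astype(np.float32))
        return np.array([cv2.pointPolygonTest(hu,(float(a),float(b)),True) for a,b in k])
    q=least_squares(f,[*s['tool_pos'][:2],-.454],loss='soft_l1',diff_step=1e-3);print(dz,q.x,np.sqrt(np.mean(f(q.x)**2)))
np.save('w2.npy',W['image'])
import pickle;pickle.dump(W,open('w2.pkl','wb'))
E
```

```text
[(0.78, [0.0, 68.6, 42.2, 99.4]), (0.75, [142.0, 92.8, 109.6, 162.7]), (0.72, [492.1, 152.3, 76.8, 142.3]), (0.57, [117.9, 301.0, 25.8, 32.7])]
(array([ 0.4768, -0.0251, -0.4807,  0.5759]), np.float64(1.5525533836445402))
[(0.97, [199.6, 180.7], array([ 0.4734, -0.0325,  0.01  ])), (0.89, [21.0, 118.4], array([0.6859, 0.1846, 0.01  ])), (0.87, [538.9, 230.7], array([ 0.2402, -0.368 ,  0.01  ]))]
[(0.64, [246.4, 131.6, 147.0, 216.2])]
[ 0.4191 -0.1476  0.1629] 9.5
-0.004 [ 0.4206 -0.1468 -0.4502] 8.723988582245282
0 [ 0.4207 -0.1468 -0.4509] 10.335267807091958
0.004 [ 0.4209 -0.1469 -0.4523] 12.129477916654482
```

View pics/w2.png

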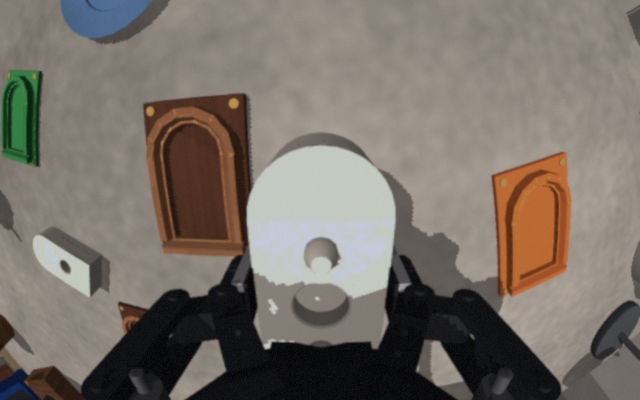

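```bash
python3 - <<'E'
from h import *
import pickle
np.set_printoptions(precision=4,suppress=True)
W=pickle.load(open('w2.pkl','rb'))
im=cv2.cvtColor(W['image'],cv2.COLOR_RGB2BGR)
# nose of held block
g=im.astype(int);white=(g.min(2)>150).astype(np.uint8)
cs,_=cv2.findContours(white,cv2.RETR_EXTERNAL,cv2.CHAIN_APPROX_NONE);k=max(cs,key=cv2.contourArea)[:,0]
k=k[(k[:,1]<225)]
tcp=np.array([.4187,-.1468,.1628])
for dz in(-.003,0,.003):
    zt=tcp[2]-.014+.044+dz
    P=np.array([atz(W,q,zt) for q in k])[:,:2]
    def f(p):
        c,n=np.cos(p[2]),np.sin(p[2]);d=P-p[:2];x=d@[c,n];y=d@[-n,c]
        return np.where(x>.03,np.hypot(x-.03,y),abs(y))-.03
    q=least_squares(f,[*tcp[:2],-.454],loss='soft_l1',f_scale=.001,x_scale=[.01,.01,.1]).x
    d=q[:2]-tcp[:2];c,n=np.cos(-.4525),np.sin(-.4525);print(dz,q,'offset along/across mm',1e3*d@[c,n],1e3*d@[-n,c],1e3*np.abs(f(q)).mean())
S=6
crop=cv2.resize(im[85:265,135:260],None,fx=S*.55,fy=S*.55,interpolation=cv2.INTER_CUBIC);F=S*.55
def draw(p,poly,z,col):
    q=solid(p,poly,z,z)[:len(poly)]
    q=np.vstack([np.linspace(q[i],q[(i+1)%len(q)],12) for i in range(len(q))])
    u=((proj(W,q)-[135,85]+.5)*F).astype(int);cv2.polylines(crop,[u],True,col,1)
p=[.475,-.029,-.453]
draw(p,np.array([[.0875,.0575],[-.0875,.0575],[-.0875,-.0575],[.0875,-.0575]]),.01,(0,255,255))
draw(p,Dpts(.124,.064),.01,(0,255,0));draw(p,Dpts(.124,.064),.018,(255,0,255))
cv2.imwrite('pics/c2.png',crop);print(crop.shape)
E
```

```text
-0.003 [ 0.422  -0.1441 -0.5498] offset along/across mm 1.8210851487986006 3.8710966519037298 0.11089028391508231
0 [ 0.4209 -0.1468 -0.4526] offset along/across mm 1.9579782023444803 0.9794471071853726 0.2560889519028169
0.003 [ 0.4212 -0.1469 -0.4524] offset along/across mm 2.2529172114863756 0.9833272387571459 0.5043940154165506
(594, 413, 3)
```

View pics/c2.png

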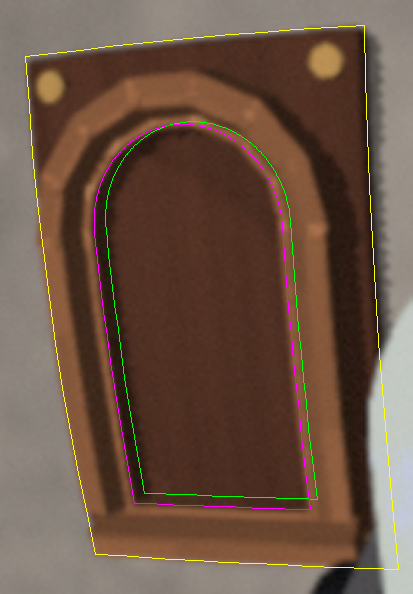

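Call:
apply_moves(fingers=[0, 0, 0, 0, 0, 0, 0, 0, 0, 0], travel=[[0, -0.65, 0], [0, -0.65, 0], [-0.03, -0.65, 0], [-0.03, -0.64, 0], [0, 0, 0.5], [0, 0, 0.8], [0, 0, 0.6], [0, 0, 0.3], [0, 0, 0], [0, 0, 0]], rotation=[[0, 0, 0], [0, 0, 0], [0, 0, 0], [0, 0, 0], [0, 0, 0], [0, 0, 0], [0, 0, 0], [0, 0, 0], [0, 0, 0], [0, 0, 0]])

```text
time: 10.5
tool_pos: [0.4734, -0.0296, 0.0529]
tcp_rot: [3.061, -0.709, -0.0]
wrist_force: [0.4, -0.3, -3.9]
width: 0.69
grip_force: 67.3
```

```bash
python3 - <<'E'
from h import *
np.set_printoptions(precision=4,suppress=True)
W=look('wrist','w3.png');s=[]
for i in range(3): S=look('scene','s3.png');s.append(read_state()['tool_pos'])
print(np.array(s),np.mean(s,0)); print(rel([.4728,-.029,.023],-.453))
im=cv2.cvtColor(S['image'],cv2.COLOR_RGB2BGR)
a=cv2.resize(im[150:260,240:370],(780,660)[0:2],interpolation=cv2.INTER_CUBIC)[:590]
cv2.imwrite('pics/s3c.png',a)
E
```

```text
[[ 0.4746 -0.0296  0.0542]
 [ 0.4746 -0.0296  0.0544]
 [ 0.4745 -0.0295  0.0544]] [ 0.4746 -0.0296  0.0543]
psi 5.828 move x -0.03 y 0.01 z 0.63 units, rot -0.02 units, t 10.70
```

View pics/w3.png

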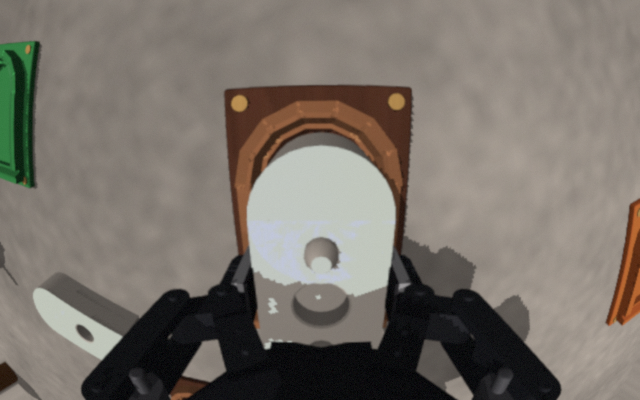

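```bash
python3 - <<'E'
from h import *
np.set_printoptions(precision=4,suppress=True)
W=look('wrist');W['fish']=True
im=cv2.cvtColor(W['image'],cv2.COLOR_RGB2BGR)
c,n=np.cos(-.453),np.sin(-.453)
for p in [(225,89.5),(411,87.5)]:
    q=atz(W,p,.01)[:2];d=q-[.475,-.029];print('corner',q,'cradle frame',1e3*d@[c,n],1e3*d@[-n,c])
white=(im.min(2)>150).astype(np.uint8)
cs,_=cv2.findContours(white,cv2.RETR_EXTERNAL,cv2.CHAIN_APPROX_NONE);k=max(cs,key=cv2.contourArea)[:,0];k=k[k[:,1]<225]
t=read_state()['tool_pos'];P=np.array([atz(W,q,t[2]-.0138+.044) for q in k])[:,:2]
def f(p):
    a,b=np.cos(p[2]),np.sin(p[2]);d=P-p[:2];x=d@[a,b];y=d@[-b,a]
    return np.where(x>.03,np.hypot(x-.03,y),abs(y))-.03
q=least_squares(f,[*t[:2],-.454],loss='soft_l1',f_scale=.001,x_scale=[.01,.01,.1]).x
d=q[:2]-[.475,-.029];print('block',q,1e3*d@[c,n],1e3*d@[-n,c],t)
E
```

```text
corner [ 0.5787 -0.0147] cradle frame 86.94189431332848 58.22215758807356
corner [ 0.5298 -0.1168] cradle frame 87.74898854238094 -54.978164247511444
block [ 0.4768 -0.0299 -0.4561] 1.9565716601797523 -0.019040747821382764 [ 0.4742 -0.0294  0.0542]
```

Call:
apply_moves(fingers=[0, 0, 0, 0, 0, 0, 0], travel=[[-0.04, -0.02, 0], [0, 0, 0.1], [0, 0, 0.1], [0, 0, 0.1], [0, 0, 0.08], [0, 0, 0.06], [0, 0, 0]], rotation=[[0, 0, 0], [0, 0, 0], [0, 0, 0], [0, 0, 0], [0, 0, 0], [0, 0, 0], [0, 0, 0]])

```text
time: 11.45
tool_pos: [0.4709, -0.0273, 0.03]
tcp_rot: [3.061, -0.708, -0.002]
wrist_force: [0.4, -1.2, -3.8]
width: 0.696
grip_force: 67.4
```

Call:
apply_moves(fingers=[0, 0, 0, 0, 0], travel=[[0, 0, 0.04], [0, 0, 0.04], [0, 0, 0.04], [0, 0, 0.04], [0, 0, 0]], rotation=[[0, 0, 0], [0, 0, 0], [0, 0, 0], [0, 0, 0], [0, 0, 0]])

```text
time: 11.95
tool_pos: [0.4717, -0.0273, 0.0247]
tcp_rot: [3.061, -0.708, -0.001]
wrist_force: [-7.3, 1.7, 13.7]
width: 0.69
grip_force: 69.4
```

Call:
apply_moves(fingers=[0, 0, 0, 0], travel=[[-0.02, 0, 0], [-0.01, 0, 0], [0, 0, 0.02], [0, 0, 0]], rotation=[[0, 0, 0], [0, 0, 0], [0, 0, 0], [0, 0, 0]])

```text
time: 12.35
tool_pos: [0.4718, -0.0273, 0.0246]
tcp_rot: [3.06, -0.707, 0.004]
wrist_force: [-6.3, -1.1, 16.9]
width: 0.695
grip_force: 69.7
```

Call:
apply_moves(fingers=[0.75, 0.8, 0.9, 1, 1, 1, 1], travel=[[0, 0, 0], [0, 0, 0], [0, 0, 0], [0, 0, 0], [0, 0, 0], [0, 0, 0], [0, 0, 0]], rotation=[[0, 0, 0], [0, 0, 0], [0, 0, 0], [0, 0, 0], [0, 0, 0], [0, 0, 0], [0, 0, 0]])

```text
time: 13.05
tool_pos: [0.47, -0.0266, 0.0217]
tcp_rot: [3.061, -0.708, -0.0]
wrist_force: [-0.8, -0.4, -0.7]
width: 1.002
grip_force: 0.0
```

Call:
apply_moves(fingers=[1, 1, 1, 1, 1, 1, 1], travel=[[0, 0, -0.4], [0, 0, -0.8], [0, 0, -0.8], [0, 0, -0.8], [-0.7, 0, -0.2], [0, 0, 0], [0, 0, 0]], rotation=[[0, 0, 0], [0, 0, 0], [0, 0, 0], [0, 0, 0], [0, 0, 0], [0, 0, 0], [0, 0, 0]])

```text
time: 13.75
tool_pos: [0.4386, -0.0112, 0.1719]
tcp_rot: [-3.061, 0.707, -0.002]
wrist_force: [-0.9, -0.3, -0.9]
width: 1.002
grip_force: 0.0
```

```bash
python3 - <<'E'
from h import *
import pickle
np.set_printoptions(precision=4,suppress=True)
W=look('wrist','w4.png');rw=regions_of('wrist','lower_half');tw=tip_of('wrist','lower_nose')
T=look('top');rt=best('top','lower_half',(331,205));tt=tip_of('top','lower_nose')
S=look('scene','s4.png');rs=best('scene','lower_half',(303,200));ts=tip_of('scene','lower_nose')
print([(r['p'],r['bbox']) for r in rw])
V=[(W,contour(rw[0]['mask'])),(T,contour(rt)),(S,contour(rs))]
pickle.dump((V,),open('v4.pkl','wb'))
for t,c in ((tw,W),(tt,T),(ts,S)): print([(x['p'],x['location'],atz(c,x['location'],.054)) for x in t])
# top-outline fits on wrist, upper part visible only: use whole solid z .01..054
def f(p,v):
    r=[]
    for c,k in v:
        hu=cv2.convexHull(proj(c,solid(p,Dpts(),.026,.054)).astype(np.float32))
        r+=[cv2.pointPolygonTest(hu,(float(a),float(b)),True) for a,b in k]
    return np.array(r)
for v in (V[:1],V[1:],V):
    q=least_squares(f,[.475,-.029,-.453],args=(v,),loss='soft_l1',diff_step=1e-3);print(q.x,np.abs(f(q.x,v)).mean())
print(read_state()['tool_pos'],read_state()['time'])
a=cv2.imread('pics/w4.png')
cv2.imwrite('pics/c4.png',cv2.resize(a[70:330,170:480],None,fx=2.2,fy=2.2,interpolation=cv2.INTER_CUBIC))
E
```

```text
[(0.9, [285.4, 73.0, 71.9, 139.5])]
[(0.8, [319.0, 73.6], array([ 0.5296, -0.0533,  0.054 ]))]
[]
[(0.61, [296.0, 209.5], array([ 0.533 , -0.0593,  0.054 ]))]
[ 0.4741 -0.0275 -0.4536] 0.49400489820955634
[ 0.4672  0.075  -1.5665] 22.886270486391155
[ 0.4741 -0.0275 -0.4605] 10.744821937255688
[ 0.4387 -0.0114  0.1712] 14.2
```

View pics/c4.png

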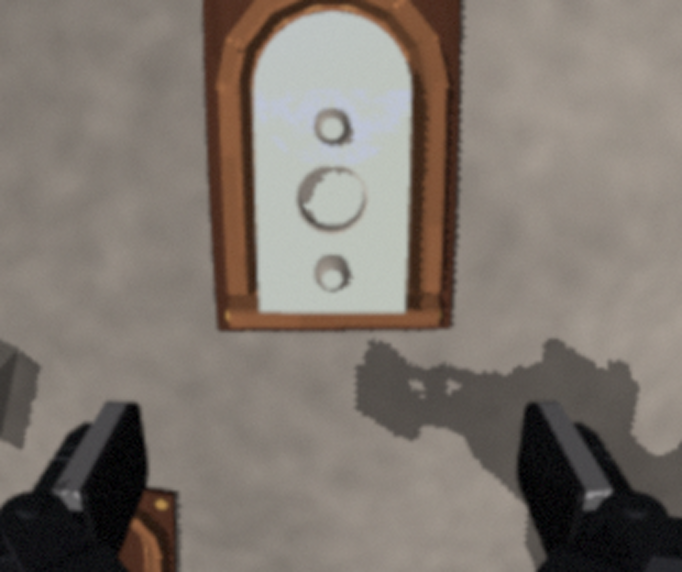

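```bash
python3 - <<'E'
from h import *
import pickle
np.set_printoptions(precision=4,suppress=True)
V,=pickle.load(open('v4.pkl','rb'))
v=[]
for (c,k),near in zip(V,[None,(331,205),(303,200)]):
    if near is not None:
        im=c['image'].astype(int);m=((im.max(2)-im.min(2)<45)&(im.min(2)>110)).astype(np.uint8)
        x,y=near;w=np.zeros_like(m);w[y-28:y+28,x-28:x+28]=1
        cs,_=cv2.findContours(m*w,cv2.RETR_EXTERNAL,cv2.CHAIN_APPROX_NONE)
        k=max(cs,key=cv2.contourArea)[:,0].astype(np.float32);print(cv2.boundingRect(k.astype(int)))
    v.append((c,k))
def f(p,v):
    r=[]
    for c,k in v:
        hu=cv2.convexHull(proj(c,solid(p[:3],Dpts(),.026,.054+p[3])).astype(np.float32))
        r+=[cv2.pointPolygonTest(hu,(float(a),float(b)),True)-.3 for a,b in k]
    return np.array(r)
for u in (v[:1],v[1:2],v[2:],v):
    q=least_squares(f,[.475,-.029,-.453,.0005],args=(u,),loss='soft_l1',diff_step=1e-2,x_scale=[.01,.01,.1,.01]);print(q.x,np.abs(f(q.x,u)).mean())
E
```

```text
(341, 221, 18, 12)
(275, 172, 56, 56)
[ 0.474  -0.0275 -0.4535 -0.0004] 0.39409215766906497
[ 0.3962 -0.1306 -1.2465 -0.1647] 1.9567645613976963
[ 0.5463 -0.0443 -1.5789  0.1078] 5.227691049627335
[ 0.4744 -0.0277 -0.4548  0.0015] 6.286995819590722
```

Call:
apply_moves(fingers=[1, 1, 1, 1, 1, 1, 1, 1], travel=[[-0.16, -0.6, -0.1], [-0.16, -0.6, -0.1], [-0.16, -0.6, -0.1], [-0.16, -0.6, -0.1], [-0.16, -0.6, -0.1], [-0.16, -0.6, -0.1], [-0.16, -0.6, -0.1], [-0.16, -0.56, -0.1]], rotation=[[0, 0, 0], [0, 0, 0], [0, 0, 0], [0, 0, 0], [0, 0, 0], [0, 0, 0], [0, 0, 0], [0, 0, 0]])

```text
time: 15.0
tool_pos: [0.4859, 0.2321, 0.2117]
tcp_rot: [3.061, -0.707, -0.0]
wrist_force: [0.3, -0.4, -0.2]
width: 0.998
grip_force: 0.0
```

Call:
apply_moves(fingers=[1, 1, 1, 1, 1, 1, 1, 1, 1, 1, 1, 1], travel=[[0, 0, 0], [0, 0, 0], [0, 0, 0], [0, 0, 0], [0, 0, 0], [0, 0, 0], [0, 0, 0], [0, 0, 0], [0, 0, 0], [0, 0, 0], [0, 0, 0], [0, 0, 0]], rotation=[[0, 0, -1], [0, 0, -1], [0, 0, -1], [0, 0, -1], [0, 0, -1], [0, 0, -1], [0, 0, -1], [0, 0, -1], [0, 0, -1], [0, 0, -1], [0, 0, -1], [0, 0, -0.2]])

```text
time: 16.2
tool_pos: [0.4857, 0.2306, 0.2115]
tcp_rot: [2.94, 1.106, -0.001]
wrist_force: [0.1, -0.5, 0.8]
width: 0.999
grip_force: 0.0
```

```bash
python3 - <<'E'
from h import *
import pickle
np.set_printoptions(precision=4,suppress=True)
W=look('wrist','w5.png');s=read_state();print(s['tool_pos'],s['tcp_rot'],s['time'])
ru=regions_of('wrist','upper_half');rl=regions_of('wrist','lower_half')
print([(r['p'],r['bbox']) for r in ru],[(r['p'],r['bbox']) for r in rl])
r=min(ru,key=lambda r:np.linalg.norm(atz(W,contour(r['mask']).mean(0),.02)[:2]-[.484,.231]))
p,e=fit([(W,contour(r['mask']))],[.484,.231,.716],Dpts(),.032);print(p,e)
print([(t['p'],t['location'],atz(W,t['location'],0)) for t in tip_of('wrist','upper_nose')])
pm=(p[:3]+[.4843,.2314,.7156])/2
print(rel([*pm[:2]-.003*np.array([np.cos(p[2]),np.sin(p[2])]),.007],pm[2]))
V,=pickle.load(open('v4.pkl','rb'))
T=look('top');S=look('scene','s5.png')
v=[V[0]]
for c,n,near in ((T,'top',(331,205)),(S,'scene',(303,200))):
    im=c['image'].astype(int);m=((im.max(2)-im.min(2)<45)&(im.min(2)>150)).astype(np.uint8)
    x,y=near;w=np.zeros_like(m);w[y-35:y+35,x-32:x+32]=1
    cs,_=cv2.findContours(m*w,cv2.RETR_EXTERNAL,cv2.CHAIN_APPROX_NONE)
    k=max(cs,key=cv2.contourArea)[:,0].astype(np.float32);print(n,cv2.boundingRect(k.astype(int)));v.append((c,k))
if rl:
    l=min(rl,key=lambda r:np.linalg.norm(atz(W,contour(r['mask']).mean(0),.05)[:2]-[.474,-.0275]));v.append((W,contour(l['mask'])))
def f(p,v):
    r=[]
    for c,k in v:
        hu=cv2.convexHull(proj(c,solid(p[:3],Dpts(),.026+p[3],.054+p[3])).astype(np.float32))
        r+=[cv2.pointPolygonTest(hu,(float(a),float(b)),True)-p[4] for a,b in k]
    return np.array(r)
for u in (v[1:3],[v[0],*v[3:]],v):
    q=least_squares(f,[.475,-.029,-.453,.0005,.3],args=(u,),loss='soft_l1',diff_step=1e-2,x_scale=[.01,.01,.1,.01,1]);print(q.x,np.abs(f(q.x,u)).mean())
E
```

```text
[0.4857 0.2306 0.2115] [ 2.941   1.1045 -0.0008] 16.25
[] [(0.78, [450.8, 268.7, 48.2, 39.8])]Traceback (most recent call last):
  File "<stdin>", line 7, in <module>
ValueError: min() iterable argument is empty
```

View pics/w5.png

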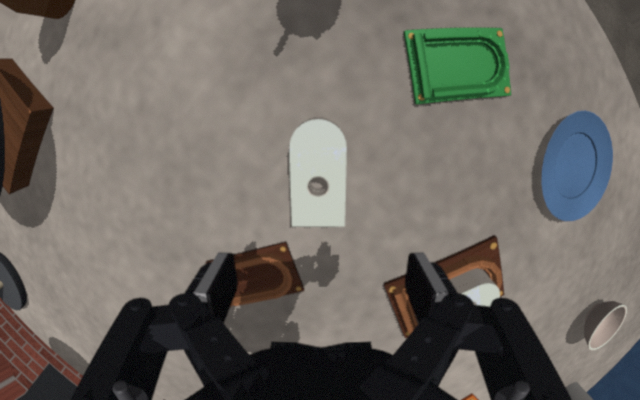

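```bash
cat > f.py <<'E'
from h import *
import pickle
np.set_printoptions(precision=4,suppress=True)
def white(c,box,t):
    im=c['image'].astype(int);m=((im.max(2)-im.min(2)<45)&(im.min(2)>t)).astype(np.uint8)
    w=np.zeros_like(m);w[box[1]:box[3],box[0]:box[2]]=1
    cs,_=cv2.findContours(m*w,cv2.RETR_EXTERNAL,cv2.CHAIN_APPROX_NONE)
    k=max(cs,key=cv2.contourArea)[:,0].astype(np.float32);print(cv2.boundingRect(k.astype(int)));return k
E
python3 - <<'E'
from f import *
W=look('wrist');T=look('top');S=look('scene','s5.png')
p,e=fit([(W,white(W,(270,100,365,245),165))],[.484,.231,.716],Dpts(),.032);print(p,e)
pm=(p[:3]+[.4843,.2314,.7156])/2
print(rel([*pm[:2]-.003*np.array([np.cos(p[2]),np.sin(p[2])]),.007],pm[2]))
V,=pickle.load(open('v4.pkl','rb'))
v=[V[0],(T,white(T,(299,170,365,240),160)),(S,white(S,(270,170,335,240),160))]
pickle.dump(v,open('v5.pkl','wb'))
def f(p,v):
    r=[]
    for c,k in v:
        hu=cv2.convexHull(proj(c,solid(p[:3],Dpts(),.026+p[3],.054+p[3])).astype(np.float32))
        r+=[cv2.pointPolygonTest(hu,(float(a),float(b)),True)-p[4] for a,b in k]
    return np.array(r)
for u in (v[1:3],v):
    q=least_squares(f,[.475,-.029,-.453,.0005,.3],args=(u,),loss='soft_l1',diff_step=1e-2,x_scale=[.01,.01,.1,.01,1]);print(q.x,np.abs(f(q.x,u)).mean())
print(read_state()['time'])
E
```

```text
(290, 120, 56, 106)
[0.4819 0.2326 0.7217 1.0249] 0.5944181523597417
psi -5.566 move x -0.08 y -0.05 z 4.09 units, rot -0.01 units, t 16.50
(317, 186, 31, 39)
(291, 178, 29, 31)
[ 0.4751 -0.0278 -0.4578  0.0146  1.1817] 0.826989638601141
[ 0.4746 -0.0278 -0.4534  0.0038  1.0013] 0.6111196451086115
16.5
```

Call:
apply_moves(fingers=[1, 1, 1, 1, 1, 1, 1, 1], travel=[[-0.08, -0.05, 0.6], [0, 0, 0.8], [0, 0, 0.8], [0, 0, 0.8], [0, 0, 0.6], [0, 0, 0.3], [0, 0, 0.19], [0, 0, 0]], rotation=[[0, 0, 0], [0, 0, 0], [0, 0, 0], [0, 0, 0], [0, 0, 0], [0, 0, 0], [0, 0, 0], [0, 0, 0]])

```text
time: 17.3
tool_pos: [0.4808, 0.2298, 0.0068]
tcp_rot: [2.941, 1.104, -0.002]
wrist_force: [0.2, 0.3, 0.2]
width: 0.999
grip_force: 0.0
```

Call:
apply_moves(fingers=[0, 0, 0, 0, 0, 0, 0, 0], travel=[[0, 0, 0], [0, 0, 0], [0, 0, 0], [0, 0, 0], [0, 0, 0], [0, 0, 0], [0, 0, 0], [0, 0, 0]], rotation=[[0, 0, 0], [0, 0, 0], [0, 0, 0], [0, 0, 0], [0, 0, 0], [0, 0, 0], [0, 0, 0], [0, 0, 0]], newtons=60)

```text
time: 18.1
tool_pos: [0.4829, 0.2307, 0.0095]
tcp_rot: [-2.941, -1.104, -0.006]
wrist_force: [-1.1, -0.2, 6.6]
width: 0.685
grip_force: 67.1
```

Call:
apply_moves(fingers=[0, 0, 0, 0, 0, 0, 0, 0, 0, 0, 0, 0], travel=[[0, 0, -0.3], [0, 0, -0.7], [0, 0, -0.8], [0, 0, -0.8], [0, 0, -0.7], [0, 0, 0], [0, 0, 0], [0, 0, 0], [0, 0, 0], [0, 0, 0], [0, 0, 0], [0, 0, 0]], rotation=[[0, 0, 0], [0, 0, 0], [0, 0, 0.5], [0, 0, 1], [0, 0, 1], [0, 0, 1], [0, 0, 1], [0, 0, 1], [0, 0, 1], [0, 0, 1], [0, 0, 1], [0, 0, 1]])

```text
time: 19.3
tool_pos: [0.4803, 0.2296, 0.1727]
tcp_rot: [3.11, -0.44, -0.001]
wrist_force: [0.5, -0.7, -2.3]
width: 0.687
grip_force: 66.2
```

Call:
apply_moves(fingers=[0, 0, 0, 0, 0, 0, 0, 0], travel=[[0, 0, 0], [0, 0, 0], [0.38, 0.47, 0], [0.38, 0.47, 0], [0.38, 0.47, 0], [0.38, 0.47, 0], [0, 0, 0], [0, 0, 0]], rotation=[[0, 0, 1], [0, 0, 0.65], [0, 0, 0], [0, 0, 0], [0, 0, 0], [0, 0, 0], [0, 0, 0], [0, 0, 0]])

```text
time: 20.1
tool_pos: [0.5083, 0.1117, 0.1727]
tcp_rot: [-3.062, 0.703, 0.001]
wrist_force: [0.5, -0.1, -2.5]
width: 0.689
grip_force: 66.2
```

```bash
python3 - <<'E'
from f import *
W=look('wrist','w6.png');tn=tip_of('wrist','lower_nose');ts=tip_of('wrist','lower_seat');rl=regions_of('wrist','lower_half');s=read_state();print(s['tool_pos'],s['tcp_rot'],s['time'])
print([(r['p'],r['bbox']) for r in rl],[(t['p'],t['location']) for t in tn+ts])
pickle.dump((W,s,rl),open('w6.pkl','wb'))
im=cv2.cvtColor(W['image'],cv2.COLOR_RGB2BGR);b=cv2.imread('pics/w4.png')
A=np.zeros((600,800,3),np.uint8);x=cv2.resize(b[60:230,270:370],None,fx=3.5,fy=3.5,interpolation=cv2.INTER_CUBIC);A[:595,:350]=x
bb=None
y=cv2.resize(im[90:260,390:510],None,fx=3.5,fy=3.5,interpolation=cv2.INTER_CUBIC);A[:595,360:780]=y
cv2.imwrite('pics/c6.png',A)
E
```

```text
[0.5083 0.113  0.1724] [-3.0629  0.698   0.0004] 20.3
[(0.84, [424.5, 92.7, 76.8, 127.1]), (0.39, [400.5, 61.8, 104.6, 163.2])] [(0.94, [476.8, 94.1]), (0.41, [455.7, 149.5])]
```

View pics/c6.png

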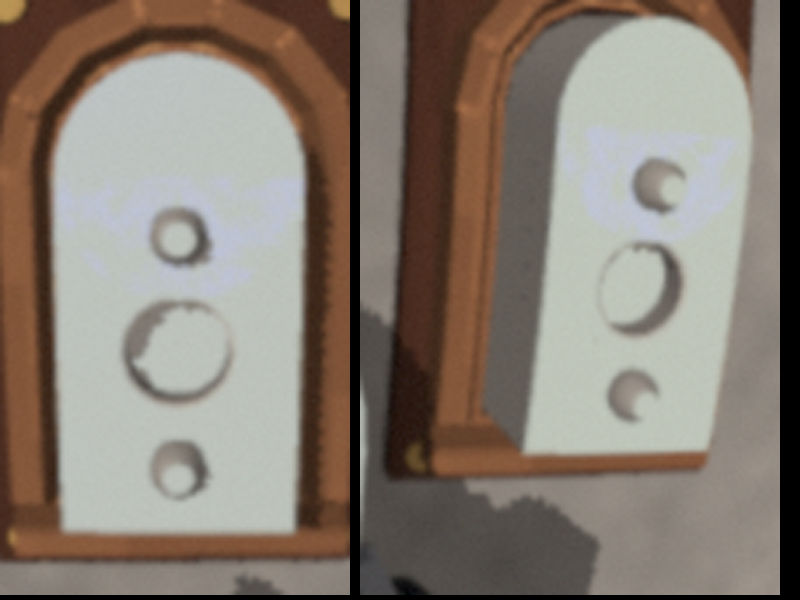

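```bash
python3 - <<'E'
from f import *
W6,s,rl=pickle.load(open('w6.pkl','rb'));W4=pickle.load(open('v4.pkl','rb'))[0][0][0]
for n,a,b in [('cornL',(287.7,212.3),(436.3,220)),('cornR',(354.6,212.3),(488.9,219.1)),('peg+',(321.4,128.6),(479.1,144.3)),('peg-',(321.4,196.6),(470.9,205.1)),('cav',(320.9,160.3),(470,172.6))]:
    x,e=tri([ray(W4,np.array(a)-.4),ray(W6,np.array(b)-.4)]);d=x[:2]-[.4743,-.0277];c,m=np.cos(-.4535),np.sin(-.4535)
    print(n,x,e[0],1e3*d@[c,m],1e3*d@[-m,c])
v=[pickle.load(open('v4.pkl','rb'))[0][0],(W6,contour(rl[0]['mask']))]
def f(p,zb,v=v):
    r=[]
    for c,k in v:
        hu=cv2.convexHull(proj(c,solid(p[:3],Dpts(),zb,.054+p[3])).astype(np.float32))
        r+=[cv2.pointPolygonTest(hu,(float(a),float(b)),True)-.3 for a,b in k]
    return np.array(r)
for zb in(.02,.026):
  for g in (-.006,0,.006):
    q=least_squares(f,[.475,-.029,-.453,g],args=(zb,),loss='soft_l1',diff_step=1e-2,x_scale=[.01,.01,.1,.01]);print(zb,q.x,q.cost)
# held upper
im=W6['image'];k=white(W6,(225,100,420,230),150);k=k[(k[:,1]<215)]
t=s['tool_pos']
for dz in (-.003,0,.003):
    P=np.array([atz(W6,q,t[2]-.0075+.032+dz) for q in k])[:,:2]
    def g(p):
        a,b=np.cos(p[2]),np.sin(p[2]);d=P-p[:2];x=d@[a,b];y=d@[-b,a]
        return np.where(x>.03,np.hypot(x-.03,y),abs(y))-.03
    q=least_squares(g,[*t[:2],-.454],loss='soft_l1',f_scale=.001,x_scale=[.01,.01,.1]).x
    d=q[:2]-t[:2];c,n=np.cos(-.45),np.sin(-.45);print(q,1e3*d@[c,n],1e3*d@[-n,c],1e3*abs(g(q)).mean())
print(2*np.arctan2(-s['tcp_rot'][1],-s['tcp_rot'][0]))
E
```

```text
cornL [0.4333 0.0258 0.0532] 5.732503059204097e-06 -60.247796559685604 30.113421850157902
cornR [ 0.4062 -0.0286  0.0522] 0.00015433462200247131 -60.81522564441168 -30.654175075090382
peg+ [ 0.4884 -0.0351  0.0628] 7.095893323974942e-05 15.897463547043952 -0.4357259567477447
peg- [ 0.4362 -0.0096  0.0622] 0.00015646007999598106 -42.13926725762819 -0.44076725125751537
cav [ 0.4627 -0.022   0.0518] 0.0001450059105820996 -12.89627391014643 0.003898479364916163
0.02 [ 0.4745 -0.0274 -0.4489  0.0002] 148.03410130345367
0.02 [ 0.4745 -0.0274 -0.4489  0.0002] 148.03256695860696
0.02 [ 0.4745 -0.0274 -0.4489  0.0002] 148.03141451008383
0.026 [ 0.4746 -0.0273 -0.4492  0.0003] 343.55806191760365
0.026 [ 0.4746 -0.0273 -0.4492  0.0004] 343.5588500827791
0.026 [ 0.4746 -0.0273 -0.4493  0.0003] 343.5596764151089
(250, 149, 141, 81)
[ 0.5096  0.1144 -0.5299] 0.5746688067864638 1.8459066550868992 0.09938234204965692
[ 0.5104  0.1151 -0.5615] 0.9933062780857211 2.7861299235501895 0.26749024786969566
[ 0.5112  0.1157 -0.592 ] 1.4564406703260235 3.691893292570498 0.47440148621918027
-0.4481067680870382
```

Call:
apply_moves(fingers=[0, 0, 0, 0, 0, 0, 0, 0, 0, 0], travel=[[0.11, 0.56, 0], [0.11, 0.56, 0], [0.11, 0.56, 0], [0.12, 0.56, 0], [0.12, 0.57, 0], [0, 0, 0.4], [0, 0, 0.7], [0, 0, 0.4], [0, 0, 0], [0, 0, 0]], rotation=[[0, 0, 0], [0, 0, 0], [0, 0, 0], [0, 0, 0], [0, 0, 0], [0, 0, 0], [0, 0, 0], [0, 0, 0], [0, 0, 0], [0, 0, 0]])

```text
time: 21.3
tool_pos: [0.4733, -0.0262, 0.0974]
tcp_rot: [3.063, -0.698, -0.001]
wrist_force: [1.2, 0.6, -1.8]
width: 0.686
grip_force: 66.1
```

```bash
python3 - <<'E'
from f import *
T=[]
W=look('wrist','w7.png');T.append(read_state()['tool_pos'])
tn=tip_of('wrist','upper_nose');ru=regions_of('wrist','upper_half');T.append(read_state()['tool_pos'])
tl=tip_of('wrist','lower_nose')
T.append(read_state()['tool_pos']);t=np.mean(T,0);s=read_state();print(np.array(T),s['tcp_rot'],s['time'],2*np.arctan(s['tcp_rot'][1]/s['tcp_rot'][0]))
pickle.dump((W,s,ru),open('w7.pkl','wb'))
zb=t[2]-.0075
c,n=np.cos(-.4535),np.sin(-.4535)
def lf(q): d=np.array(q)[:2]-[.4743,-.0277];return 1e3*np.array([d@[c,n],d@[-n,c]])
print('upper nose',[(x['p'],lf(atz(W,x['location'],zb))) for x in tn],'lower nose',[(x['p'],lf(atz(W,x['location'],.054))) for x in tl])
for k in ([contour(r['mask']) for r in ru]+[white(W,(225,100,420,230),120)]):
    print('bbox',cv2.boundingRect(k.astype(int)))
    k=k[k[:,1]<212]
    P=np.array([atz(W,q,zb+.032) for q in k])[:,:2]
    for yf in (None,-.4535):
        def g(p):
            y0=p[2] if yf is None else yf
            a,b=np.cos(y0),np.sin(y0);d=P-p[:2];x=d@[a,b];y=d@[-b,a]
            return np.where(x>.03,np.hypot(x-.03,y),abs(y))-.03
        q=least_squares(g,[*t[:2],-.454],loss='soft_l1',f_scale=.001,x_scale=[.01,.01,.1]).x
        print(q,'rel lower mm',lf(q),'tcp rel',lf(t),1e3*abs(g(q)).mean())
E
```

```text
[[ 0.4743 -0.0263  0.0984]
 [ 0.4749 -0.0266  0.0991]
 [ 0.4749 -0.0266  0.099 ]] [-3.0625  0.6987 -0.0051] 21.5 -0.4486068844086316
upper nose [] lower nose [(0.98, array([61.0478, -0.1855]))]
(225, 148, 167, 82)
bbox (246, 85, 154, 130)
[ 0.492   0.3826 -4.6732] rel lower mm [-163.8451  376.536 ] tcp rel [-0.1538  1.2607] 12.466603806224573
[ 0.4977 -0.0374 -0.454 ] rel lower mm [25.2649  1.5616] tcp rel [-0.1538  1.2607] 5.631299287517592
bbox (250, 138, 142, 212)
[ 0.4776 -0.0251 -0.5191] rel lower mm [1.8554 3.7658] tcp rel [-0.1538  1.2607] 1.3550516876055314
[ 0.4767 -0.0269 -0.454 ] rel lower mm [1.7909 1.8002] tcp rel [-0.1538  1.2607] 1.3550512415914235
bbox (225, 148, 167, 82)
[ 0.4728 -0.0397  0.0953] rel lower mm [  3.9267 -11.445 ] tcp rel [-0.1538  1.2607] 2.327820118353593
[ 0.4754 -0.0242 -0.454 ] rel lower mm [-0.5025  3.6175] tcp rel [-0.1538  1.2607] 2.311035372213384
```

```bash
python3 - <<'E'
import cv2
a=cv2.imread('pics/w7.png');cv2.imwrite('pics/c7.png',cv2.resize(a[70:270,200:440],None,fx=3,fy=3,interpolation=cv2.INTER_CUBIC))
E
```

```text
(no output)
```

View pics/c7.png

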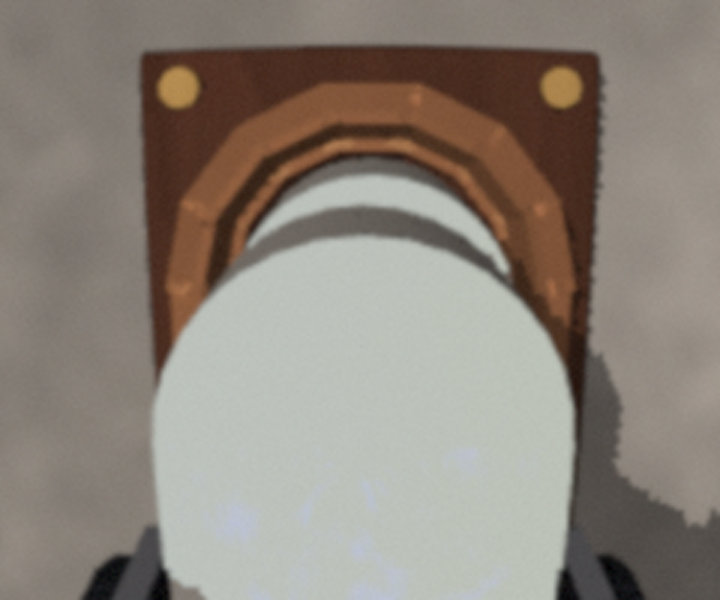

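```bash
python3 - <<'E'
from f import *
W,s,ru=pickle.load(open('w7.pkl','rb'))
c,n=np.cos(-.4535),np.sin(-.4535)
def lf(q): d=np.array(q)[:2]-[.4743,-.0277];return 1e3*np.array([d@[c,n],d@[-n,c]])
w=lambda p:np.array(p)/3+[200,70]-.4
zb=.0988-.0075
for nm,p,z in [('top nose',(362,235),zb+.032),('bot nose',(362,206),zb),('lower nose',(372,173),.054),('L',(154,420),zb+.032),('R',(574,420),zb+.032),('L2',(160,500),zb+.032),('R2',(569,500),zb+.032),('arc L',(240,300),zb+.032),('arc R',(505,300),zb+.032)]:
    print(nm,[lf(atz(W,w(p),z+d)) for d in (-.002,0,.002)])
E
```

```text
top nose [array([59.1325,  2.0672]), array([59.4641,  2.0664]), array([59.7958,  2.0656])]
bot nose [array([58.6196,  2.1045]), array([58.8874,  2.1033]), array([59.1552,  2.1022])]
lower nose [array([60.3862,  0.1493]), array([60.5819,  0.1692]), array([60.7776,  0.1892])]
L [array([33.5254, 30.7365]), array([34.2903, 30.2506]), array([35.0553, 29.7647])]
R [array([ 33.8358, -27.4134]), array([ 34.5955, -26.9153]), array([ 35.3552, -26.4173])]
L2 [array([21.2466, 30.82  ]), array([22.2194, 30.3326]), array([23.1921, 29.8453])]
R2 [array([ 21.5528, -27.7849]), array([ 22.5203, -27.2805]), array([ 23.4879, -26.7762])]
arc L [array([50.5005, 18.0513]), array([50.9782, 17.78  ]), array([51.4559, 17.5088])]
arc R [array([ 50.7084, -16.7952]), array([ 51.1826, -16.4768]), array([ 51.6568, -16.1584])]
```

Call:
apply_moves(fingers=[0, 0, 0, 0, 0, 0, 0, 0], travel=[[0.03, 0.03, 0], [0, 0, 0.1], [0, 0, 0.1], [0, 0, 0.1], [0, 0, 0.1], [0, 0, 0.1], [0, 0, 0.08], [0, 0, 0]], rotation=[[0, 0, 0.04], [0, 0, 0], [0, 0, 0], [0, 0, 0], [0, 0, 0], [0, 0, 0], [0, 0, 0], [0, 0, 0]])

```text
time: 22.3
tool_pos: [0.4733, -0.0287, 0.0674]
tcp_rot: [3.061, -0.706, -0.003]
wrist_force: [-0.3, 0.2, -1.2]
width: 0.687
grip_force: 66.2
```

Call:
apply_moves(fingers=[0, 0, 0, 0, 0], travel=[[0, 0, 0.04], [0, 0, 0.04], [0, 0, 0.04], [0, 0, 0.03], [0, 0, 0]], rotation=[[0, 0, 0], [0, 0, 0], [0, 0, 0], [0, 0, 0], [0, 0, 0]])

```text
time: 22.8
tool_pos: [0.4743, -0.0287, 0.0634]
tcp_rot: [3.061, -0.706, -0.001]
wrist_force: [-8.4, 1.7, 17.8]
width: 0.69
grip_force: 68.6
```

Call:
apply_moves(fingers=[0.75, 0.8, 0.9, 1, 1, 1, 1], travel=[[0, 0, 0], [0, 0, 0], [0, 0, 0], [0, 0, 0], [0, 0, 0], [0, 0, 0], [0, 0, 0]], rotation=[[0, 0, 0], [0, 0, 0], [0, 0, 0], [0, 0, 0], [0, 0, 0], [0, 0, 0], [0, 0, 0]])

```text
time: 23.5
tool_pos: [0.4739, -0.0287, 0.0606]
tcp_rot: [-3.061, 0.706, 0.0]
wrist_force: [0.1, -0.8, 0.2]
width: 1.0
grip_force: 0.0
```

Call:
apply_moves(fingers=[1, 1, 1, 1, 1, 1, 1], travel=[[0, 0, -0.4], [0, 0, -0.8], [0, 0, -0.8], [0, 0, -0.4], [-0.7, 0, -0.2], [0, 0, 0], [0, 0, 0]], rotation=[[0, 0, 0], [0, 0, 0], [0, 0, 0], [0, 0, 0], [0, 0, 0], [0, 0, 0], [0, 0, 0]])

```text
time: 24.2
tool_pos: [0.4424, -0.0133, 0.191]
tcp_rot: [-3.061, 0.705, -0.002]
wrist_force: [-0.1, 0.3, -0.3]
width: 1.001
grip_force: 0.0
```

```bash
python3 - <<'E'
from f import *
W=look('wrist','w8.png');pickle.dump(W,open('w8.pkl','wb'))
ru=regions_of('wrist','upper_half');tn=tip_of('wrist','upper_nose');rl=regions_of('wrist','lower_half')
print([(r['p'],r['bbox']) for r in ru],[(r['p'],r['bbox']) for r in rl],[(x['p'],x['location'],atz(W,x['location'],.054)) for x in tn],'expect nose',.4743+.06*.899,-.0277-.06*.438)
k=contour(ru[0]['mask']) if ru else white(W,(250,20,390,260),120)
def f(p):
    hu=cv2.convexHull(proj(W,solid(p[:3],Dpts(),.054+p[3],.086+p[3])).astype(np.float32))
    return np.array([cv2.pointPolygonTest(hu,(float(a),float(b)),True)-.3 for a,b in k])
q=least_squares(f,[.4743,-.0277,-.4535,.001],loss='soft_l1',diff_step=1e-2,x_scale=[.01,.01,.1,.01]);print(q.x,np.abs(f(q.x)).mean())
s=read_state();print(s['tool_pos'],s['time'],s['width'])
E
```

```text
[(0.86, [280.3, 77.8, 80.9, 144.0])] [(0.52, [310.8, 154.5, 23.1, 16.2])] [(0.78, [317.9, 80.1], array([ 0.5301, -0.0524,  0.054 ])), (0.48, [32.1, 166.8], array([0.6352, 0.317 , 0.054 ]))] expect nose 0.52824 -0.05398
[ 0.4748 -0.0281 -0.4533 -0.0018] 0.40281768663240886
[ 0.4426 -0.0136  0.1901] 24.4 0.9983367210946528
```

Call:
apply_moves(fingers=[1, 1, 1, 1, 1, 1], travel=[[0, -0.7, 0], [0, -0.7, 0], [0, -0.7, 0], [0, -0.7, 0], [0, 0, 0], [0, 0, 0]], rotation=[[0, 0, 0], [0, 0, 0], [0, 0, 0], [0, 0, 0], [0, 0, 0], [0, 0, 0]])

```text
time: 25.0
tool_pos: [0.5039, 0.1127, 0.1898]
tcp_rot: [3.061, -0.703, -0.003]
wrist_force: [-0.1, -0.6, -0.2]
width: 1.001
grip_force: 0.0
```

```bash
python3 - <<'E'
from f import *
A=pickle.load(open('w8.pkl','rb'));W=look('wrist','w9.png')
def px(c,p): return None
W4=white(A,(250,20,390,260),120)
ru=regions_of('wrist','upper_half');rl=regions_of('wrist','lower_half');print([(r['p'],r['bbox']) for r in ru],[(r['p'],r['bbox']) for r in rl])
r=min(ru,key=lambda r:np.linalg.norm(atz(W,contour(r['mask']).mean(0),.07)[:2]-[.474,-.028]))
v=[(A,W4),(W,contour(r['mask']))]
for h in (.032,):
    def f(p):
        o=[]
        for c,k in v:
            hu=cv2.convexHull(proj(c,solid(p[:3],Dpts(),.054+p[3],.086+p[3])).astype(np.float32))
            o+=[cv2.pointPolygonTest(hu,(float(a),float(b)),True)-.3 for a,b in k]
        return np.array(o)
    for g in (-.004,.004):
        q=least_squares(f,[.4743,-.0277,-.4535,g],loss='soft_l1',diff_step=1e-2,x_scale=[.01,.01,.1,.01]);print(q.x,np.abs(f(q.x)).mean())
# pouring hole centre by colour: darkest blob near its projected place, two views
c,n=np.cos(-.4535),np.sin(-.4535);P=np.array([[.4746-.013*c,-.0279-.013*n,.086]]);rays=[]
for V in (A,W):
    u=proj(V,P)[0];g=cv2.cvtColor(V['image'],cv2.COLOR_RGB2GRAY);x,y=u.astype(int);w=g[y-18:y+18,x-18:x+18]
    m=(w<140).astype(np.uint8);cs,_=cv2.findContours(m,cv2.RETR_EXTERNAL,cv2.CHAIN_APPROX_NONE);k=max(cs,key=cv2.contourArea)
    e=cv2.fitEllipse(k);uu=np.array(e[0])+[x-18,y-18];print(u,uu,e[1]);rays.append(ray(V,uu))
print(tri(rays),P)
print(read_state()['time'])
E
```

```text
(277, 20, 113, 240)
[(0.56, [429.6, 92.8, 82.3, 126.7])] [(0.83, [418.7, 86.3, 53.3, 120.6])]
[ 0.4861 -0.0422 -0.5142  0.0682] 14.015110416425586
[ 0.4861 -0.0422 -0.5119  0.0684] 14.015863672394355
[320.3635 168.7192] [319.5537 167.7357] (25.16516876220703, 25.189437866210938)
[477.2579 171.344 ] [476.5631 170.0266] (18.510862350463867, 23.04085922241211)
(array([ 0.464 , -0.022 ,  0.0856]), [np.float64(0.00017490475071310881), np.float64(0.00017490475071308195)]) [[ 0.4629 -0.0222  0.086 ]]
25.15
```

```bash
python3 -c "
from workcell import *
print(finish_job())"
```

```text
the job is handed in; nothing more can be done
None
```

I seated the lower half in the large brown cradle and closed the upper half on its pegs, round end over round end. I released both and handed the job in at about 25 s. My camera checks put both halves within about 2 mm of target in position and height, but the hand-in gave no verdict.

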